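# Refit the ejector plate and slicing disc on the vegetable cutter

### The job

The vegetable cutter's washed parts are ready to go back on: first lower the thick ejector plate over the spindle and onto the two locating pins of the drive plate until it rests flush, then push the slicing disc onto the square end of the spindle until it sits fully down on the ejector's hub. Leave both parts level and released, and do not disturb the other things on the worktop.

Things in the scene. Friction and masses are not known exactly. Their poses are not given: they have to be found in the camera images.
- veg_cutter: fixed motor base of a vegetable cutter, feed head off, white, 230 deep x 196 wide, chute 45 out at the front (-x). Origin: on the vertical spindle axis at worktop height; z up. Two hinge lugs at +x, 104 from the axis, up to z = 115. Round light-metal chamber round the axis, 160 inside, rim at z = 112, open to the front.
- drive_face (a point): on the spindle axis, at the top face (base z = 75) of the round steel drive plate, 92 diameter, in the chamber; axes as the base, they do not turn with the drive. Two upright locating pins, 8 diameter, 7 high, tapered tips, stand half a turn apart, 32 from the axis. A flush ejector has its origin here.
- spindle_top (a point): top of the spindle (base z = 121), axes as the base. Square end 14 x 14 from z = 101 up, last 4 mm tapering to 9 x 9; below it round, 20 diameter. Pins and square turn together on a stiff gear, pins on the square's diagonals. They stopped turned by up to 35 degrees either way from the base's x, y; the angle is not reported: see it, or feel for it by turning the resting plate.
- ejector: grey plastic ejector plate, 0.18 kg, lying hub up: 124 diameter, 8 thick, four 9.6 mm through holes 32 from the middle on the diagonals of its x, y axes (fits any quarter turn); square hub 30 x 30, sides square to x, y, up to z = 28, with a 21.5 round through bore; low vanes on the diagonals to z = 20, 40 to 61 out. Origin: middle of underside. On top of the pins it is at base z = 82, seated 75.
- slicing_disc: thin steel slicing disc, 0.26 kg, lying hub up: 132 diameter, 4 thick, two low blades on top, dark square finger hub 30 x 30 up to z = 30, sides square to its x, y axes. From below a square blind bore 15.5 x 15.5, 24 deep, parallel to the hub's sides (fits in any quarter turn). Origin: middle of underside. Seated on the ejector's hub it is at base z = 103.
- lemon: lemon, 78 x 55 x 56, bystander on the worktop. Origin: middle of its underside.
- tumbler: clear glass tumbler, 81 diameter, 91 high, bystander. Origin: middle of its underside.
- brass_bowl: brass bowl, 135 diameter, 52 high, bystander. Origin: middle of its underside.

How it is judged (in metres and radians):
On the way:
1. the ejector plate rests flush on the drive plate, over its pins, before the slicing disc goes on (z of ejector in the frame of veg_cutter below 0.0775 m and horizontal distance between ejector and veg_cutter below 0.004 m and angle between ejector's own z axis and vertical below 0.035 rad and horizontal distance between slicing_disc and veg_cutter above 0.05 m), for 0.2 s.
At the end, for the whole second after the job is handed in: Ejector plate flush on the drive plate over both pins (within 2.5 mm of home) and slicing disc fully down on the spindle's square upon the ejector's hub (within 3 mm of home); both within 4 mm of the spindle axis, level to 2 degrees, released, at rest; bystanders within 4 cm of their places (z of ejector in the frame of veg_cutter between 0.072 and 0.0775 m and horizontal distance between each of ejector, slicing_disc and veg_cutter below 0.004 m and angle between each of ejector, slicing_disc's own z axis and vertical below 0.035 rad and z of slicing_disc in the frame of veg_cutter between 0.1 and 0.106 m and linear speed of each of slicing_disc, ejector below 0.02 m/s); the robot touches nothing.
It fails at once if a bystander (lemon, tumbler, bowl) is pushed more than 4 cm or the tumbler is tipped (distance of any of lemon, tumbler, brass_bowl from where it was at the start of the episode above 0.04 m or angle between tumbler's own z axis and vertical above 0.5 rad).
It also fails if it takes over 72 s, if anything falls off the work surface, if the arm or the gripper's body presses on something with over 40 N, if the wrist force passes 120 N, or if a joint passes its speed limit or range.

### The arm

A 6-joint arm with a two-finger parallel gripper is mounted at the origin on a cart in front of the work surface, level with it; the furniture and walls round the work are solid. World frame = base frame: x ahead of the robot, y to its left, z up, the work surface at z = 0. Lengths are in mm, angles in rad, forces in N, time in s.
With the tool pointing down it reaches from about 350 to 875 mm from the base axis. Payload 4.2 kg.
Tool frame: the origin (TCP) lies at the very end of the fingers, on their centre line; the grasp point (between the pads) lies 19 mm behind it; z points along the fingers, y is the line along which they close (so a half turn about z gives the same grasp; the last joint's range is limited). The gripper opens to 85 mm and grips with 20 to 120 N. Pads are 22 mm wide; open, the fingers measure 114 mm over their backs; the gripper's body (76 mm by 85 mm) begins 54 mm behind the grasp point. The pads swing forward as they close: fully open they stand 13 mm farther back than shut.
Start: joints at [-1.045, 0.385, 0.008, 0, -1.194, -0.259], TCP at [164.795, -602.861, 231.312] pointing down, gripper open.
Joint ranges: [-3.14, 3.14], [-1.21, 2.06], [-1.07, 1.41], [-3.16, 2.05], [-2.99, -0.16], [-3.1, 3.1]. Speed limits (rad/s): [2.79, 2.79, 3.14, 3.14, 3.14, 3.14].

### API

Orientations are given as a unit quaternion [x, y, z, w].
In Python, from bench import monitor, get_image, camera_info, job_done gives the robot as it stands.
- The arm moves only by the tool send_rows, never from a script. Its argument "series" is a list of rows, each a list of 3 entries, a list of its own where there are three numbers: the shift along the tool's x, y, z in mm, then the turn, a rotation vector about the tool's x, y, z in rad, then the finger opening in mm, from 0 to 85.4. A call has 1 to 8 rows; each row shifts and turns the commanded pose from where the row before left it, along the tool's axes as they then stand; what a row does not reach is not made up. A row lasts 1/10 s, in which the tool goes at most 50 mm and 8.59 degrees, less where a joint would pass 70% of its speed; a pose out of reach is approached as far as the arm can. A call with a gripper value outside its range is refused whole. The fingers move at their own pace and stop on an object; the grip force is fixed at half the most. Time passes only in rows, so rows that do not move let the fingers close. It gives the time, the measured TCP pose, the force, the opening and the grip force at its end, in the units of the state.
- monitor.read_state(): the state, without advancing time (a new reading comes with each control period).
- get_image(name): name is "scene" or "side" or "wrist"; returns the picture (384x512x3 uint8, red, green, blue); there is no depth.
- camera_info(name): a dict with "intrinsics" (3x3 intrinsics, pixels), "dist_coeffs" ([k1, k2, p1, p2, k3] as OpenCV has them; the pictures are not rectified), "R" (3x3) and "t" (3): a world point X has camera coordinates R X + t. Camera axes: x right, y down, z forward; pixel columns grow to the right and rows downward; lengths in mm; the calibration is good to about 2 mm. A picture is of the moment at which its call begins: read the wrist's pose just before it. camera_info takes no time and is no camera call; for the wrist camera it gives the pose at the moment of the call.
- job_done(): hands the job in; it is judged then, once.
The state is a dict: "clock": time; "joints": joint angles; "joint_vel": joint speeds; "joint_efforts": joint torques, N m; "position": TCP position; "ee_rot": TCP orientation; "contact_force": force on the tool from outside, world axes, zero at the start; "wrist_torque": the same for the moment, N m; "gripper_width": finger opening in mm; "grasp_force": force on a finger pad.
Only numpy, scipy, OpenCV 4.12 (cv2) and the standard library are available. Lean on these libraries where they do the work, as an engineer would, in place of code of your own. Each camera call takes 0.05 s, during which the arm holds its last target. There are 200 camera calls.

## Working session

There is one attempt and no reset: what is moved stays moved. The work goes in short steps, Python scripts to look and compute and a tool call to move; the robot and the scene stay as the last step left them, time stands still between calls to the robot, and variables do not carry over. Pictures are saved under pics/ and viewed, at most 10 in all, crops included, and the job is handed in when it is done.

Besides the shell and the picture viewer there is one more tool, called after "Emit:" in YAML: its name, and indented under it one key for each argument. send_rows: Moves the arm, as the interface text tells. Its arguments: {"type":"object","properties":{"series":{"type":"array"}},"required":["series"]}

```bash
mkdir -p pics
cat > h.py <<'E'
import numpy as np, cv2, json
from bench import monitor, get_image, camera_info, job_done
def snap(n,f):
    im=get_image(n); cv2.imwrite('pics/'+f+'.png',im[:,:,::-1]); return im
def cam(n):
    c=camera_info(n); return [np.array(c[k],float) for k in("intrinsics","dist_coeffs","R","t")]
def ray(c,uv,z):
    K,d,R,t=c
    p=cv2.undistortPoints(np.array(uv,float).reshape(-1,1,2),K,d).reshape(-1,2)
    o=-R.T@t.ravel(); D=np.c_[p,np.ones(len(p))]@R
    return o+D*((z-o[2])/D[:,2])[:,None]
def proj(c,X):
    K,d,R,t=c
    return cv2.projectPoints(np.array(X,float).reshape(-1,1,3),cv2.Rodrigues(R)[0],t,K,d)[0].reshape(-1,2)
E
python3 - <<'E'
from h import *
a=snap('scene','s1');b=snap('side','d1')
print(monitor.read_state())
for n in('scene','side','wrist'):
    K,d,R,t=cam(n); print(n,K[0,0],(-R.T@t.ravel()).round(),R[2].round(2))
E
```

```text
{'clock': 0.1, 'joints': array([-1.04541944e+00,  3.85489333e-01,  6.78810875e-03, -4.41261922e-04,
       -1.19399411e+00, -2.58616062e-01]), 'joint_vel': array([ 0.00090665, -0.00111538,  0.0024426 ,  0.00286111,  0.00262105,
       -0.00081829]), 'joint_efforts': array([-6.08446226e-04, -3.93319881e+01,  1.88929367e+01,  4.19798300e+00,
       -2.61619258e-03,  9.91402885e-06]), 'position': array([ 164.65218789, -602.39412448,  230.33422505]), 'ee_rot': array([-1.32904566e-01,  9.91128363e-01,  9.55826470e-04, -1.73221971e-04]), 'contact_force': array([ 0.19658337, -0.39828047, -0.35110977]), 'wrist_torque': array([ 0.02537991, -0.02778383, -0.01073355]), 'grasp_force': 0.0, 'gripper_width': 85.47133361617766}
scene 473.7040210999577 [-369.  537. 1034.] [ 0.64 -0.4  -0.65]
side 383.9685345690417 [-76. 511. 890.] [ 0.55 -0.48 -0.69]
wrist 342.07777510651727 [  97. -620.  372.] [ 0.27  0.08 -0.96]
```

View pics/s1.png

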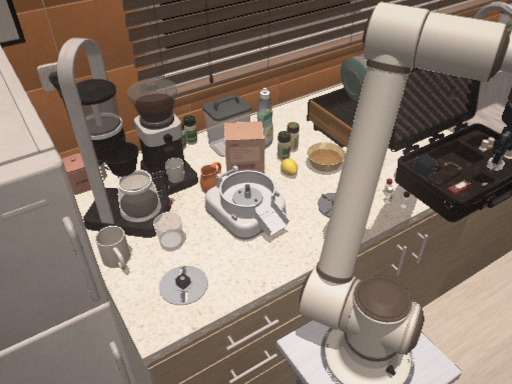

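View pics/d1.png

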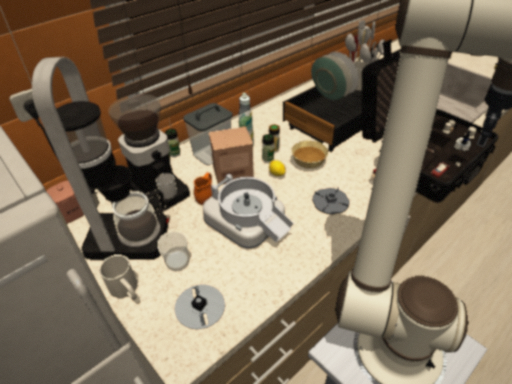

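Scene view: cutter at about (247,198), disc at (184,284), and the ejector half hidden behind the arm at (330,205). Side view: ejector at (331,201), disc (200,306), cutter (246,208). I'll work out coarse positions next.

Run:
```python
from h import *
c=cam('scene');d=cam('side'); 
print('disc',ray(c,[(184,284)],4).round(),ray(d,[(200,307)],4).round())
print('ej',ray(d,[(331,201)],8).round())
print('spindle top',ray(c,[(248,186)],121).round(),ray(d,[(247,194)],121).round())
print('lemon bowl tumbler',ray(d,[(277,168),(309,153),(174,252)],25).round())
w=cam('wrist'); s=monitor.read_state()
from scipy.spatial.transform import Rotation as Ro
Rt=Ro.from_quat(s['ee_rot']).as_matrix()
o=-w[2].T@w[3].ravel()
print('cam in tool',Rt.T@(o-s['position']),'cam axes in tool',(w[2]@Rt).round(3)); print(Rt.round(3))
snap('wrist','w0')
```

```text
disc [[424. 275.   4.]] [[419. 278.   4.]]
ej [[ 438. -272.    8.]]
spindle top [[562. -16. 121.]] [[561. -16. 121.]]
lemon bowl tumbler [[ 669. -249.   25.]
 [ 649. -397.   25.]
 [ 602.  233.   25.]]
cam in tool [  70.45573082    0.82560756 -141.88587364] cam axes in tool [[-0.001  1.     0.   ]
 [-0.96  -0.001 -0.28 ]
 [-0.28  -0.     0.96 ]]
[[-0.965 -0.263 -0.001]
 [-0.263  0.965  0.002]
 [ 0.     0.002 -1.   ]]
```

Emit:
send_rows:
  series:
    - [[-38, 31, 0], [0, 0, 0], 85]
    - [[-38, 31, 0], [0, 0, 0], 85]
    - [[-38, 31, 0], [0, 0, 0], 85]
    - [[-38, 31, 0], [0, 0, 0], 85]
    - [[-38, 31, 0], [0, 0, 0], 85]
    - [[-38, 31, 0], [0, 0, 0], 85]
    - [[-38, 31, 0], [0, 0, 0], 85]
    - [[-38, 31, 0], [0, 0, 0], 85]

```text
clock: 0.95
position: [393.3, -281.6, 231.4]
ee_rot: [-0.133, 0.991, 0.0, 0.0]
contact_force: [0.6, -0.8, 0.7]
gripper_width: 84.9
grasp_force: 0.0
```

Emit:
send_rows:
  series:
    - [[-14, 7, 0], [0, 0, 0], 85]
    - [[0, 0, 0], [0, 0, 0], 85]
    - [[0, 0, 0], [0, 0, 0], 85]

```text
clock: 1.25
position: [404.0, -273.1, 231.0]
ee_rot: [-0.133, 0.991, 0.0, -0.0]
contact_force: [-0.4, -0.5, 0.0]
gripper_width: 85.0
grasp_force: 0.0
```

Run:
```python
from h import *
s=monitor.read_state(); print(s['position'],s['ee_rot'],s['clock']); snap('wrist','w1')
```

```text
[ 404.04634351 -273.12698009  231.04157441] [-1.33179512e-01  9.91091834e-01  1.63142094e-04 -4.09065318e-04] 1.25
```

View pics/w1.png

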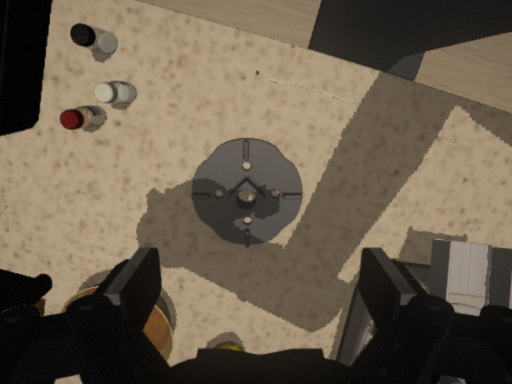

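Wrist view: ejector centred at (247,192), with its holes at (247,166), (275,193), (248,220) and (219,193). The holes lie along the tool axes, so the hub sides are at about 45° to the tool. Next I'll measure the holes precisely.

```bash
cat >> h.py <<'E'
from scipy.spatial.transform import Rotation as Ro
def cen(im,u,v,r=7):
    g=cv2.cvtColor(im,cv2.COLOR_RGB2GRAY).astype(float)[v-r:v+r+1,u-r:u+r+1]
    b=np.median(np.r_[g[0],g[-1],g[:,0],g[:,-1]]); w=np.clip(g-b-15,0,None)
    yy,xx=np.mgrid[v-r:v+r+1,u-r:u+r+1]; return (w*xx).sum()/w.sum(),(w*yy).sum()/w.sum()
def toTool(P,s):  # world mm -> tool axes shift from TCP
    return Ro.from_quat(s['ee_rot']).inv().apply(np.array(P)-s['position'])
E
python3 - <<'E'
from h import *
s=monitor.read_state();c=cam('wrist');im=get_image('wrist')
px=[cen(im,*p) for p in((247,166),(275,193),(248,220),(219,193))]
P=ray(c,px,4); m=P.mean(0); print(np.array(px).round(1)); print(P.round(1),m.round(1))
print('radii',np.linalg.norm(P-m,axis=1).round(1))
a=np.degrees(np.arctan2(*(P-m)[:,1::-1].T)); print('angles',a.round(1), (a%90).round(1))
print('toolx yaw',np.degrees(np.arctan2(*Ro.from_quat(s['ee_rot']).as_matrix()[1::-1,0])))
print('tool shift',toTool(m,s))
E
```

```text
[[246.4 165.4]
 [277.4 192.6]
 [247.3 219.7]
 [219.5 192.6]]
[[ 414.5 -284.9    4. ]
 [ 435.6 -243.4    4. ]
 [ 476.  -267.8    4. ]
 [ 452.7 -306.3    4. ]] [ 444.7 -275.6    4. ]
radii [31.6 33.5 32.2 31.7]
angles [-162.8  105.8   14.   -75.4] [17.2 15.8 14.  14.6]
toolx yaw -164.76439387204584
tool shift [-39.22137614 -12.83135473 226.9924938 ]
```

Emit:
send_rows:
  series:
    - [[-34, 34, 0], [0, 0, 0], 85]
    - [[-34, 34, 0], [0, 0, 0], 85]
    - [[-34, 34, 0], [0, 0, 0], 85]
    - [[-34, 34, 0], [0, 0, 0], 85]
    - [[-34, 34, 0], [0, 0, 0], 85]
    - [[-34, 34, 0], [0, 0, 0], 85]
    - [[0, 0, 0], [0, 0, 0], 85]
    - [[0, 0, 0], [0, 0, 0], 85]

```text
clock: 2.15
position: [547.3, -22.9, 230.7]
ee_rot: [-0.133, 0.991, -0.0, -0.001]
contact_force: [0.2, 0.4, 0.1]
gripper_width: 84.5
grasp_force: 0.0
```

Run:
```python
from h import *
s=monitor.read_state(); print(s['position'],s['ee_rot'],s['clock']); im=get_image('wrist'); cv2.imwrite('pics/w2f.png',im[:,:,::-1])
c=cam('wrist'); p=proj(c,[[562,-16,121],[562,-16,75]]); print(p)
u,v=p[1].round().astype(int); v0=max(v-110,0);u0=max(u-130,0)
cr=im[v0:v0+210,u0:u0+260,::-1]; cv2.imwrite('pics/w2.png',cv2.resize(cr,None,fx=3,fy=2.8571,interpolation=cv2.INTER_CUBIC) if 0 else cv2.resize(cr,(780,600) if cr.shape[0]*3>600 else None,fx=3,fy=3)); print(u0,v0,cr.shape)
```

```text
[547.29401768 -22.85280722 230.66246118] [-1.32862792e-01  9.91134138e-01 -5.34278444e-05 -7.72536920e-04] 2.15
[[262.99063255 208.07250379]
 [262.51980026 191.52387237]]
133 82 (210, 260, 3)
```

View pics/w2.png

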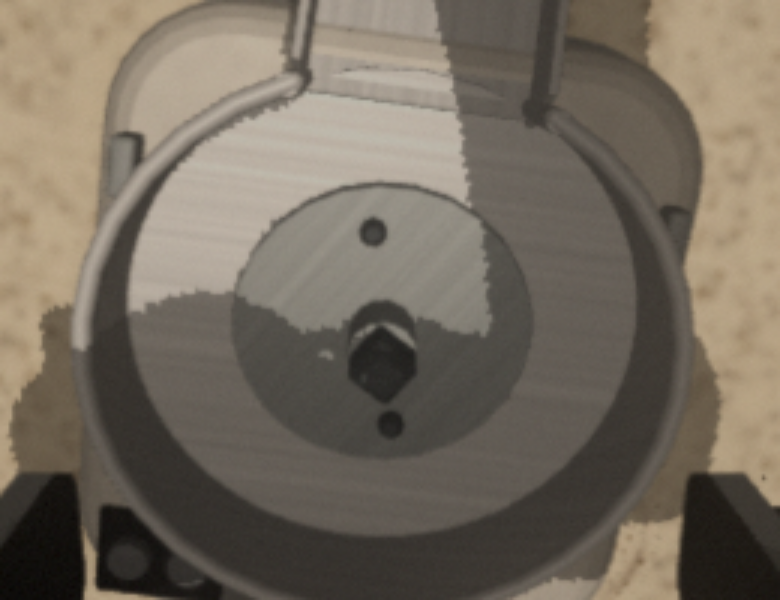

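Crop of the wrist view: pins at (373,231) and (390,424), drive plate ellipse spanning x 232–533 and y 183–458, square top near (382,365).

Run:
```python
from h import *
c=cam('wrist'); f=lambda L:[(133+x/3-.33,82+y/2.857-.33) for x,y in L]
P=ray(c,f([(373,231),(390,424)]),81); print('pins',P.round(1),P.mean(0).round(1),np.linalg.norm(P[1]-P[0]),np.degrees(np.arctan2(*(P[1]-P[0])[1::-1])))
g=cv2.cvtColor(cv2.imread('pics/w2f.png'),cv2.COLOR_BGR2GRAY)
E=f([(232,318),(533,320),(383,183),(383,458),(262,240),(500,240)])
Q=ray(c,E,75); A=np.c_[2*Q[:,:2],np.ones(6)]; x=np.linalg.lstsq(A,(Q[:,:2]**2).sum(1),rcond=None)[0]; print('plate',x[:2].round(1),np.sqrt(x[2]+x[0]**2+x[1]**2))
S=f([(349,350),(415,350),(382,322),(382,404),(349,377),(415,377)])
print('sq', ray(c,S,117).round(1))
# model overlay
for nm,cc in(('pinmid',P.mean(0)[:2]),):
    print(proj(c,[[*cc,121]]))
# rim
R_=ray(c,f([(75,330),(690,330)]),112);print('rim',R_.round(1),np.linalg.norm(R_[0]-R_[1]))
print('chute dir',ray(c,f([(303,82),(538,108)]),112).round(1))
```

```text
pins [[536.3 -28.   81. ]
 [595.9  -6.6  81. ]] [566.1 -17.3  81. ] 63.33716054802164 19.759119502269417
plate [566.8 -17.1] 45.545100289875116
sq [[563.1 -27.1 117. ]
 [558.5 -10.4 117. ]
 [553.  -20.8 117. ]
 [576.2 -14.6 117. ]
 [570.7 -25.1 117. ]
 [566.2  -8.2 117. ]]
[[259.95311724 212.44499579]]
rim [[578.2 -99.  112. ]
 [535.2  59.7 112. ]] 164.4316184063368
chute dir [[496.5 -56.5 112. ]
 [487.6   1.9 112. ]]
```

Emit:
send_rows:
  series:
    - [[32, -32, 0], [0, 0, 0], 85]
    - [[32, -32, 0], [0, 0, 0], 85]
    - [[32, -32, 0], [0, 0, 0], 85]
    - [[32, -32, 0], [0, 0, 0], 85]
    - [[32, -32, 0], [0, 0, 0], 85]
    - [[32, -32, 0], [0, 0, 0], 85]
    - [[0, 0, 0], [0, 0, 0.131], 85]
    - [[0, 0, 0], [0, 0, 0.131], 85]

```text
clock: 3.0
position: [410.1, -261.0, 231.6]
ee_rot: [0.003, 1.0, -0.0, 0.0]
contact_force: [-0.2, 0.7, 0.6]
gripper_width: 85.1
grasp_force: 0.0
```

Emit:
send_rows:
  series:
    - [[0, 0, 0], [0, 0, 0.131], 85]
    - [[0, 0, 0], [0, 0, 0.131], 85]
    - [[0, 0, 0], [0, 0, 0.131], 85]
    - [[0, 0, 0], [0, 0, 0.131], 85]
    - [[0, 0, 0], [0, 0, 0], 85]
    - [[0, 0, 0], [0, 0, 0], 85]

```text
clock: 3.6
position: [411.7, -259.2, 231.5]
ee_rot: [0.256, 0.967, -0.0, 0.0]
contact_force: [-0.3, 0.4, -0.4]
gripper_width: 85.0
grasp_force: 0.0
```

Run:
```python
from h import *
s=monitor.read_state(); print(s['position'],s['ee_rot'],s['clock']); im=get_image('wrist'); cv2.imwrite('pics/w3f.png',im[:,:,::-1])
c=cam('wrist')
X=[[445+32*np.cos(a),-276.2+32*np.sin(a),4] for a in np.radians(15.3+90*np.arange(4))]
p=proj(c,X); print(p.round(1))
q=np.array([cen(im,*t.round().astype(int),6) for t in p]); print(q.round(1))
P=ray(c,q,4); print(P.round(1),P.mean(0).round(1)); 
for i in(0,1): d=P[i]-P[i+2]; print(np.degrees(np.arctan2(d[1],d[0])),np.linalg.norm(d),((P[i]+P[i+2])/2).round(1))
print('yaw',np.degrees(np.arctan2(*Ro.from_quat(s['ee_rot']).as_matrix()[1::-1,0])))
u,v=p.mean(0).astype(int); cv2.imwrite('pics/w3.png',cv2.resize(im[v-70:v+70,u-90:u+90,::-1],None,fx=4,fy=4,interpolation=cv2.INTER_CUBIC)); print(u-90,v-70)
```

```text
[ 411.69033647 -259.16827383  231.48809056] [ 2.56411865e-01  9.66567611e-01 -1.11931730e-05  8.91312235e-05] 3.6
[[279.9 210.7]
 [280.5 172.1]
 [239.6 172.2]
 [240.3 210.7]]
[[280.3 208.3]
 [280.8 172.3]
 [240.3 172.5]
 [239.5 209.1]]
[[ 473.5 -265.9    4. ]
 [ 436.9 -245.2    4. ]
 [ 414.8 -284.1    4. ]
 [ 451.3 -306.9    4. ]] [ 444.1 -275.5    4. ]
17.226952487033056 61.464283793426034 [ 444.2 -275.     4. ]
103.13356003743557 63.38909904530647 [ 444.1 -276.     4. ]
yaw 150.28547791180205
170 121
```

View pics/w3.png

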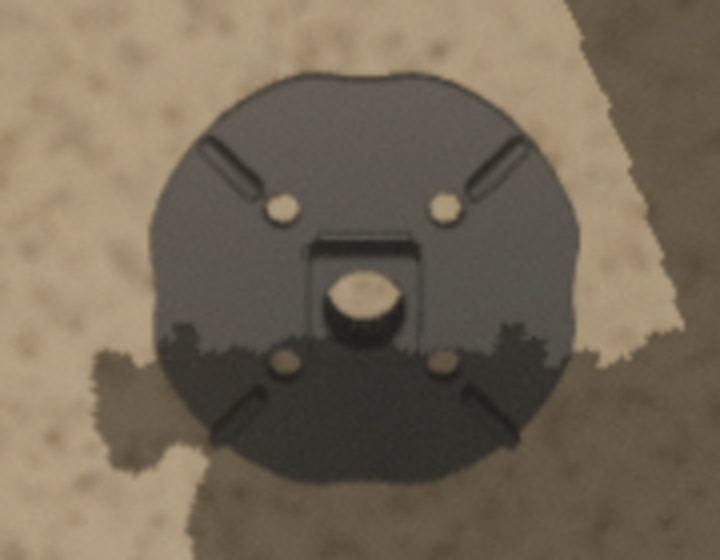

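Crop shows the hub square with the tool (edges x=308 and 421) and holes at (283,208), (445,208), (442,362), (285,362). I'll compute the offset from these.

Run:
```python
from h import *
s=monitor.read_state();c=cam('wrist')
q=[(170+x/4-.4,121+y/4-.4) for x,y in((283,208),(445,208),(442,362),(285,362))]
P=ray(c,q,5); m=P.mean(0); print(P.round(1),m.round(1))
for i in(0,1): d=P[i]-P[i+2]; print(np.degrees(np.arctan2(d[1],d[0])),np.linalg.norm(d))
print('shift',toTool(m,s).round(1))
# hub top edges in y (z=28)
h=ray(c,[(170+308/4-.4,190),(170+421/4-.4,190)],28); print('hub y',toTool(h[0],s).round(1),toTool(h[1],s).round(1))
# refine pins
g=255-cv2.cvtColor(cv2.imread('pics/w2f.png'),cv2.COLOR_BGR2GRAY).astype(np.uint8); im=cv2.merge([g]*3)
print([cen(im,133+int(x/3),82+int(y/2.857),6) for x,y in((373,231),(390,424))],[(133+x/3-.33,82+y/2.857-.33) for x,y in((373,231),(390,424))])
```

```text
[[ 414.8 -284.     5. ]
 [ 437.  -245.2    5. ]
 [ 476.1 -267.6    5. ]
 [ 453.9 -306.5    5. ]] [ 445.4 -275.8    5. ]
-165.0146913148487 63.45323302322887
105.36920796670658 63.609287330425154
shift [-37.4   2.  226.4]
hub y [-28.3 -12.7 203.4] [-28.3  17.  203.4]
[(np.float64(256.908092355974), np.float64(162.75061645370994)), (np.float64(262.8336052202284), np.float64(229.80179445350734))] [(257.00333333333333, 162.5240427021351), (262.67, 230.07742037101852)]
```

Emit:
send_rows:
  series:
    - [[-12, 0.7, 0], [0, 0, 0], 50]
    - [[-13, 0.7, 30], [0, 0, 0], 50]
    - [[-12.4, 0.6, 45], [0, 0, 0], 50]
    - [[0, 0, 45], [0, 0, 0], 50]
    - [[0, 0, 45], [0, 0, 0], 45]
    - [[0, 0, 30], [0, 0, 0], 40]
    - [[0, 0, 12], [0, 0, 0], 40]
    - [[0, 0, 0], [0, 0, 0], 40]

```text
clock: 4.45
position: [445.9, -275.2, 22.8]
ee_rot: [0.256, 0.967, -0.0, -0.002]
contact_force: [0.1, 0.1, 0.1]
gripper_width: 40.1
grasp_force: 0.0
```

Emit:
send_rows:
  series:
    - [[0, 0, 5], [0, 0, 0], 38]
    - [[0, 0, 4], [0, 0, 0], 38]
    - [[0, 0, 0], [0, 0, 0], 38]
    - [[0, 0, 0], [0, 0, 0], 38]

```text
clock: 4.85
position: [446.7, -275.3, 16.2]
ee_rot: [0.257, 0.967, -0.0, 0.001]
contact_force: [0.4, 0.3, 0.1]
gripper_width: 37.7
grasp_force: 0.0
```

Emit:
send_rows:
  series:
    - [[0, 0, 3], [0, 0, 0], 38]
    - [[0, 0, 2], [0, 0, 0], 36]
    - [[0, 0, 0], [0, 0, 0], 25]
    - [[0, 0, 0], [0, 0, 0], 25]
    - [[0, 0, 0], [0, 0, 0], 25]
    - [[0, 0, 0], [0, 0, 0], 25]

```text
clock: 5.45
position: [446.2, -275.1, 10.4]
ee_rot: [0.257, 0.966, -0.0, 0.0]
contact_force: [0.4, 0.9, 1.9]
gripper_width: 28.8
grasp_force: 62.0
```

Emit:
send_rows:
  series:
    - [[0, 0, -15], [0, 0, 0], 25]
    - [[0, 0, -35], [0, 0, 0], 25]
    - [[0, 0, -45], [0, 0, 0], 25]
    - [[0, 0, -45], [0, 0, 0], 25]
    - [[0, 0, -35], [0, 0, 0], 25]
    - [[0, 0, -10], [0, 0, 0], 25]
    - [[2, -20, 0], [0, 0, -0.039], 25]
    - [[0, 0, 0], [0, 0, -0.039], 25]

```text
clock: 6.25
position: [432.9, -291.7, 194.1]
ee_rot: [0.219, 0.976, 0.001, -0.001]
contact_force: [0.1, -0.1, -1.8]
gripper_width: 28.4
grasp_force: 61.6
```

Run:
```python
from h import *
s=monitor.read_state(); print(s['position'],s['clock'],s['gripper_width'],s['contact_force'])
print('yaw',np.degrees(np.arctan2(*Ro.from_quat(s['ee_rot']).as_matrix()[1::-1,0])),Ro.from_quat(s['ee_rot']).as_matrix()[:,2])
print(toTool([566.3,-17.2,200],s))
```

```text
[ 432.88702432 -291.69257369  194.08914848] 6.25 28.393717702129162 [ 0.1138613  -0.09792637 -1.77919645]
yaw 154.70448985637583 [-0.0020197   0.00160901 -0.99999667]
[ -3.31883029 305.18221899  -5.73862664]
```

Emit:
send_rows:
  series:
    - [[0, 25, 0], [0, 0, 0], 25]
    - [[-1, 45, 0], [0, 0, 0], 25]
    - [[-1, 48, 0], [0, 0, 0], 25]
    - [[0, 48, 0], [0, 0, 0], 25]
    - [[-1, 48, 0], [0, 0, 0], 25]
    - [[0, 48, 0], [0, 0, 0], 25]
    - [[0, 30, 0], [0, 0, 0], 25]
    - [[0, 13, 0], [0, 0, 0], 25]

```text
clock: 7.05
position: [567.5, -14.4, 193.0]
ee_rot: [0.218, 0.976, -0.0, -0.002]
contact_force: [-0.4, -1.0, -1.9]
gripper_width: 28.6
grasp_force: 61.6
```

Emit:
send_rows:
  series:
    - [[0, 0, 0], [0, 0, 0], 25]
    - [[0, 0, 0], [0, 0, 0], 25]

```text
clock: 7.25
position: [566.4, -17.5, 194.0]
ee_rot: [0.219, 0.976, -0.0, -0.001]
contact_force: [-0.2, -0.4, -2.7]
gripper_width: 28.7
grasp_force: 61.6
```

Run:
```python
from h import *
s=monitor.read_state(); print(s['position'],s['clock'],s['gripper_width'],s['contact_force'],s['joints'].round(2))
print('yaw',np.degrees(np.arctan2(*Ro.from_quat(s['ee_rot']).as_matrix()[1::-1,0])),Ro.from_quat(s['ee_rot']).as_matrix()[:,2])
print(toTool([566.3,-17.2,200],s))
snap('wrist','w4')
c=cam('wrist'); p=s['position']; R=Ro.from_quat(s['ee_rot']).as_matrix()
X=[p+R@[r*np.cos(a),r*np.sin(a),2.4] for r in(32,) for a in np.radians([45,135,225,315])]
print(proj(c,X).round(1))
```

```text
[566.44351629 -17.51698168 194.04174555] 7.25 28.74711708088076 [-0.18686498 -0.41976039 -2.70416688] [ 0.25  0.32 -0.19 -0.   -1.06 -2.27]
yaw 154.69668061751088 [-2.94339871e-03 -3.61442282e-04 -9.99995603e-01]
[ 0.2801619   0.21578757 -5.9579204 ]
[[308.8 204.2]
 [304.9 292.6]
 [211.7 292.7]
 [207.3 204.3]]
```

View pics/w4.png

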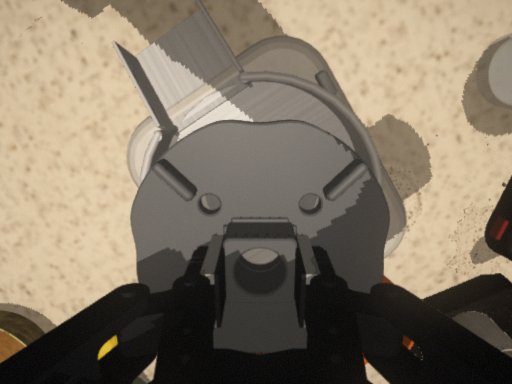

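Holes show at (210,203) and (310,203), within 1 mm of the prediction, so the plate is held well. Descending now.

Emit:
send_rows:
  series:
    - [[-0.3, -0.4, 25], [0, 0, 0], 25]
    - [[0, 0, 28], [0, 0, 0], 25]
    - [[0, 0, 18], [0, 0, 0], 25]
    - [[0, 0, 6], [0, 0, 0], 25]
    - [[0, 0, 3], [0, 0, 0], 25]
    - [[0, 0, 2], [0, 0, 0], 25]
    - [[0, 0, 2], [0, 0, 0], 25]
    - [[0, 0, 0], [0, 0, 0], 25]

```text
clock: 8.1
position: [567.9, -17.5, 111.9]
ee_rot: [0.219, 0.976, 0.0, 0.001]
contact_force: [0.2, -0.2, -1.4]
gripper_width: 28.8
grasp_force: 61.6
```

Emit:
send_rows:
  series:
    - [[0, 0, 2], [0, 0, 0], 25]
    - [[0, 0, 2], [0, 0, 0], 25]
    - [[0, 0, 2], [0, 0, 0], 25]
    - [[0, 0, 2], [0, 0, 0], 25]
    - [[0, 0, 0], [0, 0, 0], 25]

```text
clock: 8.6
position: [567.3, -17.5, 102.9]
ee_rot: [0.219, 0.976, -0.0, -0.0]
contact_force: [-0.6, 0.1, -1.8]
gripper_width: 28.8
grasp_force: 61.6
```

Emit:
send_rows:
  series:
    - [[0, 0, 3], [0, 0, 0], 25]
    - [[0, 0, 3], [0, 0, 0], 25]
    - [[0, 0, 3], [0, 0, 0], 25]
    - [[0, 0, 1], [0, 0, 0], 25]
    - [[0, 0, 0], [0, 0, 0], 25]

```text
clock: 9.1
position: [567.4, -17.5, 93.0]
ee_rot: [0.219, 0.976, -0.0, -0.0]
contact_force: [0.7, 0.6, -1.4]
gripper_width: 28.7
grasp_force: 61.6
```

Emit:
send_rows:
  series:
    - [[0, 0, 2], [0, 0, 0], 25]
    - [[0, 0, 2], [0, 0, 0], 25]
    - [[0, 0, 0], [0, 0, 0], 25]

```text
clock: 9.4
position: [567.4, -17.5, 89.0]
ee_rot: [0.219, 0.976, -0.0, -0.0]
contact_force: [0.5, 0.6, -2.1]
gripper_width: 28.5
grasp_force: 61.6
```

Emit:
send_rows:
  series:
    - [[0, 0, 2], [0, 0, 0], 25]
    - [[0, 0, 1], [0, 0, 0], 25]
    - [[0, 0, 1], [0, 0, 0], 25]
    - [[0, 0, 0], [0, 0, 0], 25]

```text
clock: 9.8
position: [567.7, -17.5, 85.4]
ee_rot: [0.219, 0.976, 0.0, 0.0]
contact_force: [-0.3, 1.1, -1.1]
gripper_width: 28.3
grasp_force: 61.6
```

Emit:
send_rows:
  series:
    - [[0, 0, 0.5], [0, 0, 0], 25]
    - [[0, 0, 0.5], [0, 0, 0], 25]
    - [[0, 0, 0.5], [0, 0, 0], 25]
    - [[0, 0, 0], [0, 0, 0], 25]

```text
clock: 10.2
position: [567.7, -17.5, 85.3]
ee_rot: [0.219, 0.976, -0.0, 0.0]
contact_force: [-4.0, 0.9, 7.0]
gripper_width: 28.5
grasp_force: 62.7
```

Emit:
send_rows:
  series:
    - [[0, 0, 0], [0, 0, 0], 50]
    - [[0, 0, 0], [0, 0, 0], 50]
    - [[0, 0, 0], [0, 0, 0], 50]
    - [[0, 0, -20], [0, 0, 0], 50]
    - [[0, 0, -45], [0, 0, 0], 50]
    - [[0, 0, -50], [0, 0, 0], 50]
    - [[0, 0, -30], [0, 0, 0], 50]
    - [[0, 0, 0], [0, 0, 0], 50]

```text
clock: 11.0
position: [570.5, -17.3, 234.5]
ee_rot: [0.218, 0.976, 0.002, 0.005]
contact_force: [1.0, -0.3, -0.8]
gripper_width: 50.4
grasp_force: 0.0
```

Run:
```python
from h import *
s=monitor.read_state(); print(s['position'],s['clock'],s['contact_force'],s['joints'].round(2))
im=get_image('wrist');c=cam('wrist')
X=[566.4,-17.2]
for z in(83,82,90): # top face at 83 if flush
  print(z,proj(c,[[X[0]+32*np.cos(a),X[1]+32*np.sin(a),z] for a in np.radians(19.8+90*np.arange(4))]).round(1).tolist())
for zz in (103,110):
  print('hubtop',zz,proj(c,[[X[0]+21.2*np.cos(a),X[1]+21.2*np.sin(a),zz] for a in np.radians(19.8+90*np.arange(4))]).round(1).tolist())
u,v=proj(c,[[*X,95]])[0].astype(int); print(u-90,v-70)
cv2.imwrite('pics/w5.png',cv2.resize(im[max(v-70,0):v+70,u-90:u+90,::-1],None,fx=4,fy=4,interpolation=cv2.INTER_CUBIC))
d=cam('side'); print('disc->tool for view', toTool([421,276,200],s))
```

```text
[570.49759606 -17.27480252 234.49646372] 11.0 [ 0.97334324 -0.2976454  -0.79946567] [ 0.25  0.28 -0.13  0.   -1.14 -2.27]
83 [[282.3, 197.9], [283.2, 147.3], [230.1, 147.4], [231.4, 198.0]]
82 [[282.2, 197.5], [283.1, 147.1], [230.2, 147.2], [231.5, 197.7]]
90 [[282.8, 200.3], [283.7, 148.6], [229.4, 148.8], [230.8, 200.5]]
hubtop 103 [[274.8, 196.4], [275.2, 160.8], [237.8, 160.9], [238.6, 196.5]]
hubtop 110 [[275.2, 199.0], [275.6, 162.5], [237.3, 162.7], [238.1, 199.1]]
166 106
disc->tool for view [260.61451552 201.32152747  33.15665707]
```

View pics/w5.png

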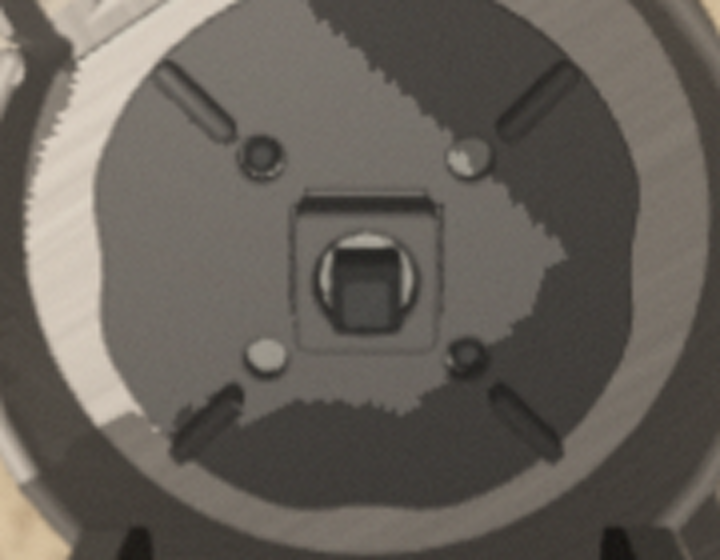

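Both pins show inside the holes at (262,157) and (467,355), and the hub width matches the flush height. The ejector is seated. On to the disc.

Emit:
send_rows:
  series:
    - [[0, 0, 0], [0, 0, -0.14], 85]
    - [[0, 0, 0], [0, 0, -0.14], 85]
    - [[0, 0, 0], [0, 0, -0.14], 85]
    - [[0, 0, 0], [0, 0, -0.14], 85]
    - [[0, 0, 0], [0, 0, -0.14], 85]
    - [[15, 46, 0], [0, 0, 0], 85]
    - [[15, 46, 0], [0, 0, 0], 85]
    - [[15, 46, 0], [0, 0, 0], 85]

```text
clock: 11.85
position: [487.0, 104.9, 226.7]
ee_rot: [-0.128, 0.992, -0.001, -0.002]
contact_force: [0.5, 0.5, 0.3]
gripper_width: 85.2
grasp_force: 0.0
```

Emit:
send_rows:
  series:
    - [[15, 46, 0], [0, 0, 0], 85]
    - [[15, 46, 0], [0, 0, 0], 85]
    - [[15, 46, 0], [0, 0, 0], 85]
    - [[15, 46, 0], [0, 0, 0], 85]
    - [[0, 0, 0], [0, 0, 0], 85]
    - [[0, 0, 0], [0, 0, 0], 85]
    - [[0, 0, 0], [0, 0, 0], 85]

```text
clock: 12.55
position: [383.6, 266.1, 227.8]
ee_rot: [-0.129, 0.992, -0.001, -0.001]
contact_force: [-0.5, -0.4, 0.4]
gripper_width: 85.0
grasp_force: 0.0
```

Run:
```python
from h import *
s=monitor.read_state(); print(s['position'],s['ee_rot'],s['clock'],s['joints'].round(2))
print('yaw',np.degrees(np.arctan2(*Ro.from_quat(s['ee_rot']).as_matrix()[1::-1,0])))
im=get_image('wrist');c=cam('wrist');cv2.imwrite('pics/w6f.png',im[:,:,::-1])
u,v=proj(c,[[421,276,10]])[0].astype(int); u0=max(u-90,0);v0=max(v-70,0); print(u0,v0)
cv2.imwrite('pics/w6.png',cv2.resize(im[v0:v0+140,u0:u0+180,::-1],None,fx=4,fy=4,interpolation=cv2.INTER_CUBIC))
```

```text
[383.58950683 266.05400197 227.76389975] [-1.28636931e-01  9.91691064e-01 -8.08195501e-04 -8.48302220e-04] 12.55 [ 0.96  0.12 -0.37 -0.   -1.09 -2.27]
yaw -165.2183990158468
169 124
```

View pics/w6.png

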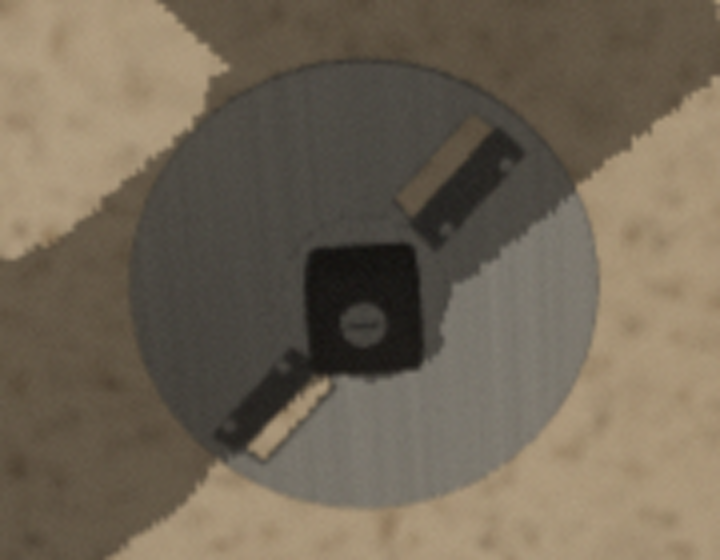

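Disc outline spans x 129–600 and y 58–508 in the crop, hub at (363,310), and its far edge tilts slightly. I'll fit the edges.

Run:
```python
from h import *
s=monitor.read_state();c=cam('wrist');im=cv2.imread('pics/w6f.png')
# rim
q=[(169+x/4-.4,124+y/4-.4) for x,y in((129,285),(600,285),(364,58),(364,508))]
Q=ray(c,q,4);A=np.c_[2*Q[:,:2],np.ones(4)];x=np.linalg.lstsq(A,(Q[:,:2]**2).sum(1),rcond=None)[0];print('disc',x[:2].round(1),np.sqrt(x[2]+x[0]**2+x[1]**2).round(1))
sc=(169+363/4-.4,124+324/4-.4);S=ray(c,[sc],30);print('screw',S.round(1))
g=cv2.resize(cv2.cvtColor(im,cv2.COLOR_BGR2GRAY)[124:264,169:349],None,fx=4,fy=4,interpolation=cv2.INTER_CUBIC)
m=(g<40).astype(np.uint8)
n,l,st,ce=cv2.connectedComponentsWithStats(m); k=1+np.argmax([st[i,4] if 280<ce[i][0]<440 and 200<ce[i][1]<400 else 0 for i in range(1,n)]);print(st[k],ce[k])
M=l==k; f=lambda x,y:(169+(np.array(x)+.5)/4-.5,124+(np.array(y)+.5)/4-.5)
def ang(xs,ys):
    P=ray(c,np.c_[f(xs,ys)],30); d=np.linalg.svd(P[:,:2]-P[:,:2].mean(0))[2][0]; return np.degrees(np.arctan2(d[1],d[0]))%90,toTool(P.mean(0),s).round(1)
cols=np.arange(330,400); print('bot',ang(cols,[np.where(M[:,u])[0].max() for u in cols]))
rows=np.arange(290,355); print('L',ang([np.where(M[v])[0].min() for v in rows],rows)); print('R',ang([np.where(M[v])[0].max() for v in rows],rows))
print('shift',toTool([*x[:2],0],s).round(1),toTool(S[0],s).round(1))
```

```text
disc [425.2 277.2] 65.9
screw [[425.5 276.9  30. ]]
[  225   244   198   201 14554] [347.81998076 321.350213  ]
bot (np.float64(16.695036053291645), array([-56.5,   0.8, 197.9]))
L (np.float64(13.035777488675949), array([-42.8, -14.3, 198. ]))
R (np.float64(18.30458961598534), array([-42.8,  15.3, 197.9]))
shift [-43.2   0.8 227.9] [-43.3   0.4 197.9]
```

Emit:
send_rows:
  series:
    - [[-14, 0.2, 0], [0, 0, -0.026], 60]
    - [[-15, 0.2, 25], [0, 0, 0], 50]
    - [[-14.2, 0.2, 45], [0, 0, 0], 50]
    - [[0, 0, 45], [0, 0, 0], 45]
    - [[0, 0, 45], [0, 0, 0], 42]
    - [[0, 0, 30], [0, 0, 0], 42]
    - [[0, 0, 12], [0, 0, 0], 42]
    - [[0, 0, 0], [0, 0, 0], 40]

```text
clock: 13.4
position: [425.1, 277.6, 25.4]
ee_rot: [-0.141, 0.99, -0.001, -0.001]
contact_force: [0.0, -0.9, 0.6]
gripper_width: 40.0
grasp_force: 0.0
```

Emit:
send_rows:
  series:
    - [[0, 0, 6], [0, 0, 0], 40]
    - [[0, 0, 4], [0, 0, 0], 40]
    - [[0, 0, 0], [0, 0, 0], 38]

```text
clock: 13.7
position: [425.4, 279.6, 17.5]
ee_rot: [-0.142, 0.99, 0.001, 0.001]
contact_force: [0.0, -0.2, 0.4]
gripper_width: 37.7
grasp_force: 0.0
```

Emit:
send_rows:
  series:
    - [[0, 0, 3], [0, 0, 0], 38]
    - [[0, 0, 0], [0, 0, 0], 38]
    - [[0, 0, 0], [0, 0, 0], 25]
    - [[0, 0, 0], [0, 0, 0], 25]
    - [[0, 0, 0], [0, 0, 0], 25]
    - [[0, 0, 0], [0, 0, 0], 25]

```text
clock: 14.3
position: [425.3, 279.5, 14.4]
ee_rot: [-0.142, 0.99, 0.0, 0.0]
contact_force: [-0.6, -0.6, 5.4]
gripper_width: 28.6
grasp_force: 60.6
```

Run:
```python
from h import *
for _ in range(1):
    s=monitor.read_state(); print(s['position'],s['clock'],s['joints'].round(2))
print('yaw',np.degrees(np.arctan2(*Ro.from_quat(s['ee_rot']).as_matrix()[1::-1,0])), toTool([425.3,277.1,0],s).round(1))
# spindle refine from w5 view not kept; report shift to spindle
print(toTool([566.4,-17.2,0],s).round(1))
```

```text
[425.27541788 279.53571356  14.41162873] 14.3 [ 0.9   0.46 -0.53  0.   -0.58 -2.19]
yaw -163.65258443487716 [ 0.7 -2.3 14.4]
[ -51.9 -324.5   14.4]
```

Emit:
send_rows:
  series:
    - [[0, 0, -12], [0, 0, 0], 25]
    - [[0, 0, -30], [0, 0, 0], 25]
    - [[0, 0, -45], [0, 0, 0], 25]
    - [[0, 0, -45], [0, 0, 0], 25]
    - [[0, 0, -40], [0, 0, 0], 25]
    - [[0, 0, -14], [0, 0, 0], 25]
    - [[-4, -25, 0], [0, 0, 0], 25]
    - [[-7.3, -45, 0], [0, 0, 0], 25]

```text
clock: 15.1
position: [455.2, 216.3, 200.8]
ee_rot: [-0.144, 0.99, 0.001, 0.001]
contact_force: [1.1, -0.3, -2.3]
gripper_width: 28.7
grasp_force: 59.7
```

Emit:
send_rows:
  series:
    - [[-7.3, -45, 0], [0, 0, 0], 25]
    - [[-7.3, -45, 0], [0, 0, 0], 25]
    - [[-7.3, -45, 0], [0, 0, 0], 25]
    - [[-7.3, -45, 0], [0, 0, 0], 25]
    - [[-7.3, -45, 0], [0, 0, 0], 25]
    - [[-4.1, -29.5, 0], [0, 0, 0], 25]
    - [[0, 0, 0], [0, 0, 0.1], 25]
    - [[0, 0, 0], [0, 0, 0.1], 25]

```text
clock: 15.9
position: [565.5, -18.9, 199.2]
ee_rot: [-0.039, 0.999, 0.0, -0.001]
contact_force: [-0.3, -0.1, -2.8]
gripper_width: 28.7
grasp_force: 59.8
```

Emit:
send_rows:
  series:
    - [[0, 0, 0], [0, 0, 0.1], 25]
    - [[0, 0, 0], [0, 0, 0.1], 25]
    - [[0, 0, 0], [0, 0, 0.1], 25]
    - [[0, 0, 0], [0, 0, 0.1], 25]
    - [[0, 0, 0], [0, 0, 0.1], 25]
    - [[0, 0, 0], [0, 0, 0.026], 25]
    - [[0, 0, 0], [0, 0, 0], 25]
    - [[0, 0, 0], [0, 0, 0], 25]

```text
clock: 16.7
position: [565.8, -17.5, 199.8]
ee_rot: [0.218, 0.976, 0.0, -0.0]
contact_force: [0.5, 0.4, -0.9]
gripper_width: 28.6
grasp_force: 59.8
```

Run:
```python
from h import *
s=monitor.read_state(); print(s['position'],s['clock'],s['contact_force'],s['joints'].round(2),s['gripper_width'])
R=Ro.from_quat(s['ee_rot']).as_matrix()
print('yaw',np.degrees(np.arctan2(*R[1::-1,0])),R[:,2])
print(toTool([566.4,-17.2,200],s).round(2))
im=get_image('wrist');c=cam('wrist');cv2.imwrite('pics/w7.png',im[:,:,::-1])
p=s['position']
ring=[p+R@[66*np.cos(a),66*np.sin(a),12] for a in np.radians(np.arange(90,271,15)-0)]
ring=[p+R@[66*np.cos(a),66*np.sin(a),12] for a in np.radians(np.arange(-75,76,15))]
print(proj(c,ring).round(1).tolist(), proj(c,[p+R@[0,0,-15.6]]).round(1))
```

```text
[565.84067467 -17.52509279 199.77957374] 16.7 [ 0.54677139  0.3882527  -0.92678181] [ 0.26  0.31 -0.19 -0.   -1.07 -2.27] 28.55197145014543
yaw 154.7941241508917 [-2.80917451e-04  1.53158432e-04 -9.99999949e-01]
[-0.37  0.53 -0.22]
[[124.7, 209.5], [134.8, 177.3], [154.6, 148.1], [183.0, 124.6], [218.2, 109.2], [257.1, 103.9], [295.9, 109.1], [331.3, 124.4], [359.9, 147.9], [379.9, 177.1], [390.2, 209.3]] [[257.1 270.7]]
```

View pics/w7.png

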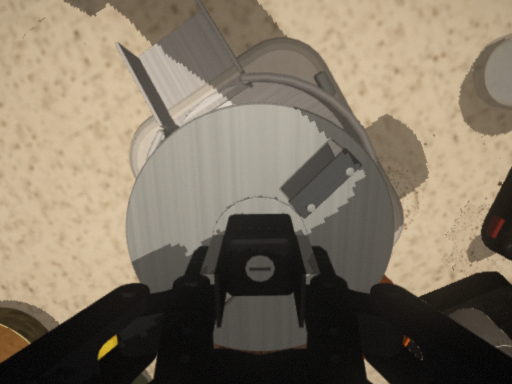

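Emit:
send_rows:
  series:
    - [[-0.4, 0.4, 20], [0, 0, 0], 25]
    - [[0, 0, 25], [0, 0, 0], 25]
    - [[0, 0, 12], [0, 0, 0], 25]
    - [[0, 0, 3], [0, 0, 0], 25]
    - [[0, 0, 0], [0, 0, 0], 25]
    - [[0, 0, 0], [0, 0, 0], 25]
    - [[0, 0, 0], [0, 0, 0], 25]

```text
clock: 17.45
position: [567.3, -17.3, 141.0]
ee_rot: [0.219, 0.976, 0.0, 0.001]
contact_force: [-0.3, 0.7, -2.7]
gripper_width: 28.6
grasp_force: 59.7
```

Run:
```python
from h import *
s=monitor.read_state(); print(s['position'],s['contact_force'],toTool([566.7,-17.3,135],s).round(2))
R=Ro.from_quat(s['ee_rot']).as_matrix();print('yaw',np.degrees(np.arctan2(*R[1::-1,0])),R[:,2])
```

```text
[567.33086544 -17.25187696 140.99610906] [-0.27355974  0.71339351 -2.65551503] [ 0.56 -0.32  5.99]
yaw 154.73568527715696 [ 2.28111722e-03  3.26071279e-04 -9.99997345e-01]
```

Aligned to within 0.6 mm; descending gently.

Emit:
send_rows:
  series:
    - [[0.3, 0, 3], [0, 0, 0], 25]
    - [[0, 0, 3], [0, 0, 0], 25]
    - [[0, 0, 2], [0, 0, 0], 25]
    - [[0, 0, 2], [0, 0, 0], 25]
    - [[0, 0, 0], [0, 0, 0], 25]

```text
clock: 17.95
position: [567.2, -17.3, 129.9]
ee_rot: [0.219, 0.976, 0.0, 0.001]
contact_force: [2.9, -0.8, -2.8]
gripper_width: 28.3
grasp_force: 59.7
```

Emit:
send_rows:
  series:
    - [[-0.4, 0, 2], [0, 0, 0], 25]
    - [[0, 0, 2], [0, 0, 0], 25]
    - [[0, 0, 2], [0, 0, 0], 25]
    - [[0, 0, 0], [0, 0, 0], 25]

```text
clock: 18.35
position: [567.2, -17.4, 123.6]
ee_rot: [0.219, 0.976, 0.0, 0.0]
contact_force: [3.8, -1.6, -3.4]
gripper_width: 28.8
grasp_force: 59.6
```

Emit:
send_rows:
  series:
    - [[-0.3, 0, 2], [0, 0, 0], 25]
    - [[0, 0, 2], [0, 0, 0], 25]
    - [[0, 0, 2], [0, 0, 0], 25]
    - [[0, 0, 2], [0, 0, 0], 25]
    - [[0, 0, 0], [0, 0, 0], 25]

```text
clock: 18.85
position: [567.3, -17.6, 117.4]
ee_rot: [0.218, 0.976, -0.0, 0.001]
contact_force: [0.2, -0.8, 6.5]
gripper_width: 28.3
grasp_force: 60.7
```

TCP 117.4 = 103 + 14.4, which is the seated height, and contact force has appeared. One light push, then release.

Emit:
send_rows:
  series:
    - [[0, 0, 1], [0, 0, 0], 25]
    - [[0, 0, 0], [0, 0, 0], 25]

```text
clock: 19.05
position: [567.3, -17.6, 117.4]
ee_rot: [0.218, 0.976, -0.0, 0.001]
contact_force: [-1.8, 0.2, 11.3]
gripper_width: 28.5
grasp_force: 61.3
```

Emit:
send_rows:
  series:
    - [[0, 0, 0], [0, 0, 0], 50]
    - [[0, 0, 0], [0, 0, 0], 50]
    - [[0, 0, 0], [0, 0, 0], 50]
    - [[0, 0, -20], [0, 0, 0], 50]
    - [[0, 0, -40], [0, 0, 0], 50]
    - [[0, 0, -40], [0, 0, 0], 50]
    - [[0, 0, 0], [0, 0, 0], 50]
    - [[0, 0, 0], [0, 0, 0], 50]

```text
clock: 19.85
position: [566.8, -17.3, 215.3]
ee_rot: [0.219, 0.976, 0.001, 0.0]
contact_force: [0.8, -0.3, -0.5]
gripper_width: 49.8
grasp_force: 0.0
```

Run:
```python
from h import *
s=monitor.read_state(); print(s['position'],s['clock'],s['contact_force'])
im=get_image('wrist');c=cam('wrist');cv2.imwrite('pics/w8.png',im[:,:,::-1])
for z in(107,114): 
  p=proj(c,[[566.6+66*np.cos(a),-17.3+66*np.sin(a),z] for a in np.radians(np.arange(0,360,5))]); print(z,p.min(0).round(1),p.max(0).round(1))
```

```text
[566.84262844 -17.31820346 215.28223839] 19.85 [ 0.79406404 -0.31899841 -0.54200655]
107 [171.7 100.1] [345.9 268. ]
114 [169.4 100.4] [348.2 272.4]
```

View pics/w8.png

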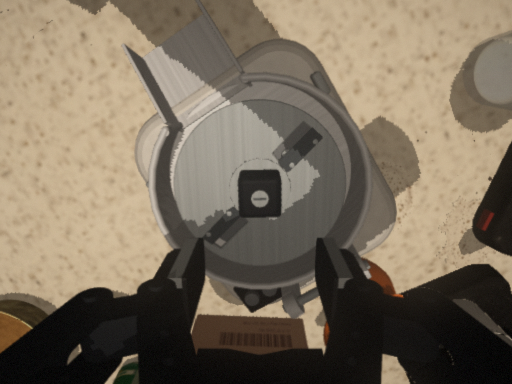

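The disc spans x 172–348 and y 100–268, which matches the prediction for the seated height. Its hub is at (260,197) and it looks level inside the rim. Handing in.

```bash
python3 -c "
from bench import job_done
print(job_done())"
```

```text
the job is handed in; nothing more can be done
None
```

The ejector plate rests flush over both pins, the slicing disc is fully down on its hub and both are released; I handed the job in at about 20 s, and no verdict was returned.

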